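Pack the refill tray and slide it into the laundry rack

TASK

Lay every soap bar and cedar slab that is on the table in the metal tray so that nothing stands above the tray's rim. Then, keeping the tray level, slide it from the open front into the white rack, on the lowest pair of rails that clears the canister standing inside the rack, and push it fully home against the back. Let go and leave both canisters and the other things on the table where they are.

Things in the scene. Friction and masses are not known exactly. Their poses are not given: they have to be found in the camera images.
- tray: Loose aluminium tray, 140 mm long (x), 210 wide (y), rim 40 high, walls 4; 0.25 kg empty. Origin: centre of underside, z up; +x end enters the rack first, handle at the -x end. Starts on the table, +x roughly to the robot's left (to the rack). Inside: a deep well on the handle side and a raised floor on the other (see well, ledge), no dividers.
- well (a point): Centre of the tray's deep well floor, 4 mm above the tray's underside and 33.5 mm towards the handle from its origin. The well is 65 mm (tray x from -66 to -1) by 202 mm (tray y from -101 to 101). Axes as the tray.
- ledge (a point): Centre of the tray's raised floor, 20 mm above its underside and 32.5 mm from its origin, away from the handle. It is 67 mm (tray x from -1 to 66) by 202 mm. Axes as the tray.
- handle (a point): Centre of the top edge of the tray's dark wooden handle plate, 95 mm above the tray's underside, 75 mm from its origin along -x. The plate is upright, 10 mm thick (along tray x), 60 mm wide (y). Pinched firmly (45 N) from above across its thickness, with the fingertips some 40 mm below the top, it carries the loaded tray nearly level. Axes as the tray.
- rack: Fixed open rack of white posts and three pairs of level steel rails, no top. Origin on the table under its centre; +x is the way a tray slides in (roughly the robot's left), z up. 160 mm (x) by 254 (y), 194 high. Under-tray ledges, 5 mm thick, reach in to 95 mm from the centre line; upright guides 110 mm from it (5 mm play each side of the tray).
- rails1 (a point): Lowest rail pair: point above the rack's origin at the ledges' top, 60 mm above the table; a tray's underside rests at this height. Axes as the rack. All rails run from x = -70 to 71 mm with flared lead-ins, widening and sloping down, out to x = -93. A stop bar at x = 71 ends each pair: fully home, the tray's origin is at x about 0 to 1 mm.
- rails2 (a point): Middle pair of rails, likewise, ledge tops 115 mm above the table.
- rails3 (a point): Top pair of rails, likewise, ledge tops 170 mm above the table.
- tin: Low steel tin, round, 87 mm across, 45 mm high, origin at the centre of its underside. Stands either inside the rack under the rails or out on the table beyond the tray. If it is the one in the rack, the lowest pair clears it.
- jar: Taller white jar with a wooden lid, 74 mm across, 95 mm high, origin at the centre of its underside. Stands in the other of these two places. If it is the one in the rack, it rises past the lowest pair, and the middle pair is the lowest that clears it.
- soap1: Ivory soap bar, 56 x 32 x 30 mm, about 55 g: too thick for the raised floor, it lies below the rim only in the deep well. Origin at its centre; x along its length, y across its width, z through its thickness. Starts lying flat on the table. Some are absent.
- soap2: Ivory soap bar, 56 x 32 x 30 mm, about 55 g: too thick for the raised floor, it lies below the rim only in the deep well. Origin at its centre; x along its length, y across its width, z through its thickness. Starts lying flat on the table. Some are absent.
- soap3: Ivory soap bar, 56 x 32 x 30 mm, about 55 g: too thick for the raised floor, it lies below the rim only in the deep well. Origin at its centre; x along its length, y across its width, z through its thickness. Starts lying flat on the table. Some are absent.
- cedar1: Cedar slab of plain pale wood, 56 x 32 x 16 mm, about 22 g: lies below the rim on the raised floor (or on the floor of the deep well if there is room). Origin at its centre; x along its length, y across its width, z through its thickness. Starts lying flat on the table. Some are absent.
- cedar2: Cedar slab of plain pale wood, 56 x 32 x 16 mm, about 22 g: lies below the rim on the raised floor (or on the floor of the deep well if there is room). Origin at its centre; x along its length, y across its width, z through its thickness. Starts lying flat on the table. Some are absent.
- cedar3: Cedar slab of plain pale wood, 56 x 32 x 16 mm, about 22 g: lies below the rim on the raised floor (or on the floor of the deep well if there is room). Origin at its centre; x along its length, y across its width, z through its thickness. Starts lying flat on the table. Some are absent.
- detergent: Bystander: white bottle, 70 mm across, 150 mm high, beyond the rack. Origin under its centre.
- brush: Bystander: brush lying at the far right. Leave it.
There are look-alikes about, which are no part of the job. What is shaped like the soap2 but green is not meant. Leave any pink look-alike of the cedar3 alone.

How it is judged (in metres and radians):
On the way, in this order (a step that is already met when the one before it is completed fails the run):
1. every bar and slab lies in the tray below its rim, let go, the tray not yet in the rack (x of soap1 in the frame of tray between -0.066 and 0.066 m and y of soap1 in the frame of tray between -0.101 and 0.101 m and z of soap1 in the frame of tray between 0.005 and 0.024 m and angle between the x axis of each of soap1, soap2, soap3, cedar1, cedar2, cedar3 and the z axis of tray, either way round above 1.42 rad and contact force between each of soap1, soap2, soap3, cedar1, cedar2, cedar3 and the fingers below 0.05 N and x of soap2 in the frame of tray between -0.066 and 0.066 m and y of soap2 in the frame of tray between -0.101 and 0.101 m and z of soap2 in the frame of tray between 0.005 and 0.024 m and x of soap3 in the frame of tray between -0.066 and 0.066 m and y of soap3 in the frame of tray between -0.101 and 0.101 m and z of soap3 in the frame of tray between 0.005 and 0.024 m and x of cedar1 in the frame of tray between -0.066 and 0.066 m and y of cedar1 in the frame of tray between -0.101 and 0.101 m and z of cedar1 in the frame of tray between 0.005 and 0.031 m and x of cedar2 in the frame of tray between -0.066 and 0.066 m and y of cedar2 in the frame of tray between -0.101 and 0.101 m and z of cedar2 in the frame of tray between 0.005 and 0.031 m and x of cedar3 in the frame of tray between -0.066 and 0.066 m and y of cedar3 in the frame of tray between -0.101 and 0.101 m and z of cedar3 in the frame of tray between 0.005 and 0.031 m and horizontal distance between tray and rack above 0.15 m), for 0.2 s.
2. the tray is entering the right pair of rails from the front at the right height (((horizontal distance between tin and rack below 0.06 m and z of tray in the frame of rails1 between -0.012 and 0.012 m and x of tray in the frame of rails1 between -0.12 and -0.025 m and y of tray in the frame of rails1 between -0.012 and 0.012 m and angle between the x axis of tray and the x axis of rack, either way round below 0.1 rad) or (horizontal distance between jar and rack below 0.06 m and z of tray in the frame of rails2 between -0.012 and 0.012 m and x of tray in the frame of rails2 between -0.12 and -0.025 m and y of tray in the frame of rails2 between -0.012 and 0.012 m and angle between the x axis of tray and the x axis of rack, either way round below 0.1 rad))), for 0.1 s.
At the end, for the whole second after the job is handed in: Tray on the lowest rail pair clearing the canister in the rack (6 mm), within 12 mm of home, level within 0.06 rad; every bar present lies flat in it, none above the rim (soap centres under 24 mm, slab centres under 31 mm above the tray's underside); all at rest, released (x of soap1 in the frame of tray between -0.066 and 0.066 m and y of soap1 in the frame of tray between -0.101 and 0.101 m and z of soap1 in the frame of tray between 0.005 and 0.024 m and angle between the x axis of each of soap1, soap2, soap3, cedar1, cedar2, cedar3 and the z axis of tray, either way round above 1.42 rad and contact force between each of soap1, soap2, soap3, cedar1, cedar2, cedar3 and the fingers below 0.05 N and x of soap2 in the frame of tray between -0.066 and 0.066 m and y of soap2 in the frame of tray between -0.101 and 0.101 m and z of soap2 in the frame of tray between 0.005 and 0.024 m and x of soap3 in the frame of tray between -0.066 and 0.066 m and y of soap3 in the frame of tray between -0.101 and 0.101 m and z of soap3 in the frame of tray between 0.005 and 0.024 m and x of cedar1 in the frame of tray between -0.066 and 0.066 m and y of cedar1 in the frame of tray between -0.101 and 0.101 m and z of cedar1 in the frame of tray between 0.005 and 0.031 m and x of cedar2 in the frame of tray between -0.066 and 0.066 m and y of cedar2 in the frame of tray between -0.101 and 0.101 m and z of cedar2 in the frame of tray between 0.005 and 0.031 m and x of cedar3 in the frame of tray between -0.066 and 0.066 m and y of cedar3 in the frame of tray between -0.101 and 0.101 m and z of cedar3 in the frame of tray between 0.005 and 0.031 m and ((horizontal distance between tin and rack below 0.06 m and z of tray in the frame of rails1 between -0.006 and 0.006 m and x of tray in the frame of rails1 between -0.012 and 0.012 m and y of tray in the frame of rails1 between -0.012 and 0.012 m and angle between the x axis of tray and the x axis of rack, either way round below 0.1 rad) or (horizontal distance between jar and rack below 0.06 m and z of tray in the frame of rails2 between -0.006 and 0.006 m and x of tray in the frame of rails2 between -0.012 and 0.012 m and y of tray in the frame of rails2 between -0.012 and 0.012 m and angle between the x axis of tray and the x axis of rack, either way round below 0.1 rad)) and angle between the z axis of tray and the z axis of rack, either way round below 0.06 rad and linear speed of each of soap1, soap2, soap3, cedar1, cedar2, cedar3, tray below 0.02 m/s); the robot touches nothing.
It fails at once if a canister was shifted more than 25 mm or tipped (distance of any of tin, jar from where it was at the start of the episode above 0.025 m or angle between any of tin, jar's own z axis and vertical above 0.4 rad).
It fails at once if the tray was tipped more than 0.4 rad (angle between tray's own z axis and vertical above 0.4 rad).
It fails at once if a bystander was shifted more than 40 mm (distance of any of detergent, brush from where it was at the start of the episode above 0.04 m).
Of soap1, soap2, soap3, cedar1, cedar2, cedar3 only 4 to 6 are there at a start; the rules pass over those that are not, and their reading is None.
At some moment in a run one of soap1, soap2, soap3, cedar1, cedar2, cedar3, tray may be knocked a few centimetres aside while the robot is not near it.
It also fails if it takes over 210 s, if anything falls off the work surface, if the arm or the gripper's body presses on something with over 40 N, if the wrist force passes 120 N, or if a joint passes its speed limit or range.

ROBOT

A 7-joint arm with a two-finger parallel gripper is mounted at the origin on the work surface. World frame = base frame: x ahead of the robot, y to its left, z up, the work surface at z = 0. Lengths are in m, angles in degrees, forces in N, time in s.
With the tool pointing down it reaches from about 0.4 to 0.925 m from the base axis. Payload 5.6 kg.
Tool frame: the origin (TCP) lies between the finger pads; the fingertips stand 25 mm ahead of it and the grasp point (between the pads) lies 6 mm ahead of it; z points along the fingers, y is the line along which they close (so a half turn about z gives the same grasp; the last joint's range is limited). The gripper opens to 85 mm and grips with 20 to 120 N. Pads are 22 mm wide; open, the fingers measure 114 mm over their backs; the gripper's body (76 mm by 85 mm) begins 54 mm behind the grasp point. The pads swing forward as they close: fully open they stand 13 mm farther back than shut.
Start: joints at [62.281, 26.786, -0.665, 91.828, 0.344, 61.387, -3.226], TCP at [0.277, -0.588, 0.256] pointing down, gripper open.
Joint ranges: [-144.91, 144.91], [-17.63, 115.5], [-89.93, 88.59], [15.96, 139.68], [-74.01, 254.01], [8.47, 105.57], [-167.45, 167.45]. Speed limits (degrees/s): [147.25, 147.25, 180, 180, 180, 180, 180].

INTERFACE

Orientations are given as a 3x3 rotation matrix whose columns are the frame's x, y, z axes.
In Python, from workcell import robot, hand, solver, telemetry, optics, ticket gives the robot as it stands. The module is installed in compiled form; this text tells all that it offers. Calls block until the motion is done:
- robot.move_ptp(position, orientation): joint-space move of the TCP to a pose.
- robot.line_to(position, attitude=None, rate=0.15): straight line of the TCP; attitude=None keeps the orientation; rate is the mean speed in m/s.
- robot.move_j(angles): joint-space move.
- hand.move_gripper(opening, force=None): opening from 0.0 (shut) to 1.0 (fully open); force is the grip in N (None keeps the last); returns when the fingers have stopped.
- robot.sleep(seconds).
- solver.ik(position, orientation): joint angles nearest the present ones, or None.
- telemetry.read_state(): the state.
- optics.camera(name): name is "scene" or "top" or "wrist"; returns the picture (480x640x3 uint8, red, green, blue); there is no depth.
- optics.camera_info(name): a dict with "fx", "fy", "cx", "cy" (pixels), "R" (3x3) and "t" (3): a world point X has camera coordinates R X + t. Camera axes: x right, y down, z forward; pixel columns grow to the right and rows downward; lengths in m; the calibration is good to about 2 mm. A picture is of the moment at which its call begins: read the wrist's pose just before it. camera_info takes no time and is no camera call; for the wrist camera it gives the pose at the moment of the call.
A pose or a line that the arm cannot do raises robot.MotionError and nothing moves.
- ticket.hand_in(): hands the job in; it is judged then, once.
The state is a dict: "clock": time; "q": joint angles; "qd": joint speeds; "effort": joint torques, N m; "tool_pos": TCP position; "eef_rot": TCP orientation; "wrist_force": force on the tool from outside, world axes, zero at the start; "wrist_torque": the same for the moment, N m; "grip_width": opening from 0.0 (shut) to 1.0 (fully open); "grip_force": force on a finger pad.
Only numpy, scipy, OpenCV 4.12 (cv2) and the standard library are available. Lean on these libraries where they do the work, as an engineer would, in place of code of your own. Each camera call takes 0.05 s, during which the arm holds its last target. There are 200 camera calls.

## Working session

There is one attempt and no reset: what is moved stays moved. The work goes in short steps, each a Python script; the robot and the scene stay as the last script left them, time stands still between calls to the robot, and variables do not carry over. Pictures are saved under pics/ and viewed, at most 19 in all, crops included, and the job is handed in when it is done.

```bash
mkdir -p pics
python3 - <<'E'
from workcell import robot, hand, solver, telemetry, optics, ticket
import cv2
for n in("scene","top"):
    im=optics.camera(n); cv2.imwrite(f"pics/{n}0.png",im[:,:,::-1]); print(n,optics.camera_info(n))
s=telemetry.read_state(); print(s)
E
```

```text
scene {'fx': 513.0828380967155, 'fy': 513.0828380967155, 'cx': 314.70581601197676, 'cy': 243.98396180652256, 'R': array([[ 0.75496759,  0.65574672,  0.0044916 ],
       [ 0.5190899 , -0.59341979, -0.61514115],
       [-0.40071138,  0.46674317, -0.78840421]]), 't': array([-0.36770154, -0.23791964,  1.39881441])}
top {'fx': 488.45778535095087, 'fy': 488.45778535095087, 'cx': 318.19355979649185, 'cy': 233.8591863764324, 'R': array([[ 1.57636656e-02, -9.99875577e-01, -5.81669727e-04],
       [-9.94125682e-01, -1.56107103e-02, -1.07100117e-01],
       [ 1.07077711e-01,  2.26654325e-03, -9.94248071e-01]]), 't': array([-0.08030947,  0.55529422,  1.2642217 ])}
{'clock': 0.1, 'q': array([62.27985844, 26.83185945, -0.66296492, 91.87555041,  0.34312524,
       61.38800859, -3.22650264]), 'qd': array([-0.05470681, -0.11119494, -0.08692226, -0.15683564, -0.02571132,
       -0.04868975, -0.05838146]), 'effort': array([ 1.21186800e-03, -5.33521271e+01,  2.17612402e-02, -2.51967931e+01,
        1.14707707e-02,  4.25897204e-03,  1.92883789e-05]), 'tool_pos': array([ 0.27706396, -0.58747571,  0.25542397]), 'eef_rot': array([[ 9.04454825e-01,  4.26568663e-01, -8.03942519e-04],
       [ 4.26569403e-01, -9.04453719e-01,  1.41933722e-03],
       [-1.21684020e-04, -1.62666368e-03, -9.99998670e-01]]), 'wrist_force': array([-0.14181423,  0.56257319, -0.04823297]), 'wrist_torque': array([-0.02972927, -0.00100977,  0.03406146]), 'grip_force': 0.0, 'grip_width': 0.9961583307505704}
```

View pics/scene0.png

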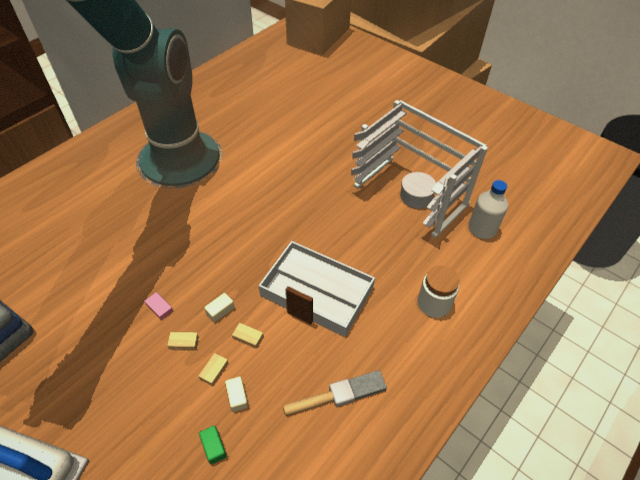

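View pics/top0.png

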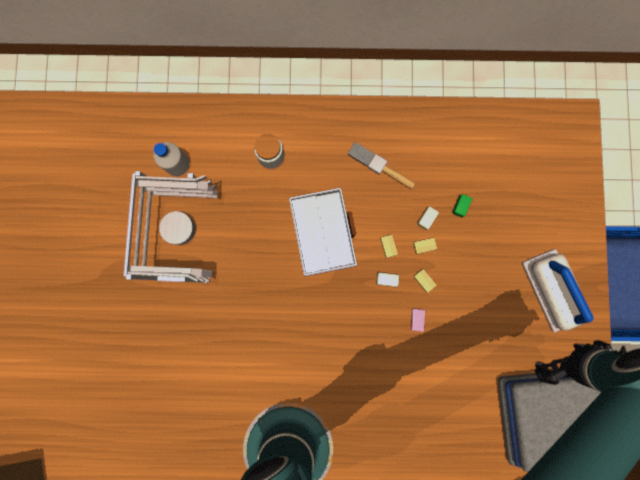

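The pictures show the tin in the rack (top view 177,228), so the lowest rails are the ones to use. The jar is outside at (268,150). There are two ivory soaps, at (428,217) and (388,280), and three yellow cedar slabs, at (389,246), (425,245) and (425,281). The tray is at (323,231). The pink one at (418,320) and the green one at (463,205) are decoys.

```bash
cat > h.py <<'E'
import numpy as np, cv2
from workcell import robot, hand, solver, telemetry, optics, ticket
def ray(I,p):
    d=np.array([(p[0]-I["cx"])/I["fx"],(p[1]-I["cy"])/I["fy"],1.]); R=np.array(I["R"]); return -R.T@np.array(I["t"]),R.T@d
def onplane(I,p,z):
    c,d=ray(I,p); return c+d*(z-c[2])/d[2]
def proj(I,X):
    c=np.array(I["R"])@np.asarray(X,float)+I["t"]; return np.array([I["fx"]*c[0]/c[2]+I["cx"],I["fy"]*c[1]/c[2]+I["cy"]])
def tri(obs):  # obs: list of (I,pixel): least-squares ray crossing, and residual
    A=np.zeros((3,3));b=np.zeros(3);L=[]
    for I,p in obs:
        c,d=ray(I,p); d=d/np.linalg.norm(d); P=np.eye(3)-np.outer(d,d); A+=P;b+=P@c;L.append((c,P))
    X=np.linalg.solve(A,b); return X,max(np.linalg.norm(P@(X-c)) for c,P in L)
def down(yaw):  # tool pointing down, y (closing) axis at yaw degrees in world
    a=np.radians(yaw); y=np.array([np.cos(a),np.sin(a),0]); z=np.array([0,0,-1.]); return np.column_stack([np.cross(y,z),y,z])
def shot(n,name=None):
    I=optics.camera_info(n); im=optics.camera(n)
    if name: cv2.imwrite(f"pics/{name}.png",im[:,:,::-1])
    return im,I
E
python3 - <<'E'
from h import *
np.set_printoptions(precision=4,suppress=True)
T=optics.camera_info("top")
for n,p,z in [("soapA",(428,217),.03),("soapB",(388,280),.03),("cA",(389,246),.016),("cB",(425,245),.016),("cC",(425,281),.016),("pink",(418,320),.016),("green",(463,205),.03),("tray",(323,231),.04),("handle",(351,224),.095),("tin",(177,228),.045),("jar",(268,147),.095)]:
    print(n,onplane(T,p,z))
I=optics.camera_info("wrist"); s=telemetry.read_state(); R=s["eef_rot"]
print(I, "cam in tool",R.T@(-I["R"].T@I["t"]-s["tool_pos"]), "\n",R.T@I["R"].T)
for x,y,z,a in[(.6,-.25,.4,90),(.6,-.25,.4,0),(.6,-.02,.45,0),(.55,.2,.45,0)]:
    print(solver.ik([x,y,z],down(a)))
E
```

```text
soapA [ 0.6061 -0.3627  0.03  ]
soapB [ 0.4377 -0.2565  0.03  ]
cA [ 0.5283 -0.2611  0.016 ]
cB [ 0.5325 -0.3572  0.016 ]
cC [ 0.4368 -0.3565  0.016 ]
pink [ 0.3345 -0.3373  0.016 ]
green [ 0.6399 -0.4562  0.03  ]
tray [ 0.5632 -0.0841  0.04  ]
handle [ 0.5758 -0.154   0.095 ]
tin [0.5645 0.2988 0.045 ]
jar [0.7714 0.0605 0.095 ]
{'fx': 408.4198559175595, 'fy': 408.4198559175595, 'cx': 326.67746456740804, 'cy': 238.01473518016198, 'R': array([[ 0.4264, -0.9045, -0.    ],
       [-0.8724, -0.4113,  0.2642],
       [-0.239 , -0.1126, -0.9645]]), 't': array([-0.6495, -0.0347,  0.3779])} cam in tool [ 0.0662 -0.0002 -0.1182] 
 [[-0.0002 -0.9645 -0.2641]
 [ 1.     -0.0006  0.0015]
 [-0.0016 -0.2641  0.9645]]
[ 45.5499  26.1376 -37.9577  79.4979  15.983   79.753   97.6286]
[ 34.9192  23.0656 -21.622   80.2774   8.4794  78.2519  13.1444]
[ 24.6159  18.4285 -34.3942  82.1633  10.3743  82.5847  -9.7397]
[ 13.9167  20.1668 -49.728   83.6257  15.3592  83.266  -35.8602]
```

```bash
cat > v.py <<'E'
from h import *
import pickle
np.set_printoptions(precision=4,suppress=True)
out=[]
for i,(p,a) in enumerate([((.48,-.28,.36),90),((.52,-.14,.36),90),((.55,.16,.38),180),((.55,.25,.42),180)]):
    try: robot.move_ptp(p,down(a))
    except robot.MotionError as e: print(i,e); continue
    robot.sleep(.3); out.append(shot("wrist",f"w{i}")); s=telemetry.read_state(); print(i,s["clock"],s["tool_pos"],s["q"])
pickle.dump(out,open("w.pkl","wb"))
E
python3 v.py; python3 -c "
import cv2,numpy as np
a=[cv2.imread(f'pics/w{i}.png') for i in range(4)]
cv2.imwrite('pics/m.png',cv2.resize(np.vstack([np.hstack(a[:2]),np.hstack(a[2:])]),(800,600),interpolation=cv2.INTER_AREA))"
```

```text
0 2.1417 [ 0.4799 -0.2802  0.3599] [ 57.3004  16.6772 -37.3498  96.1862  10.6229  70.7412 107.5563]
1 3.125 [ 0.5198 -0.1409  0.3599] [ 46.1681  15.5205 -41.4775  98.2206  10.845   70.3679  91.9614]
2 4.6333 [0.5502 0.1594 0.38  ] [ 26.3842  25.6815 -62.328   91.3918  23.1991  77.1171 141.0438]
3 5.4583 [0.5504 0.2489 0.4197] [ 14.7888  27.6757 -61.4416  83.5817  24.2708  83.0486 133.1221]
```

View pics/m.png

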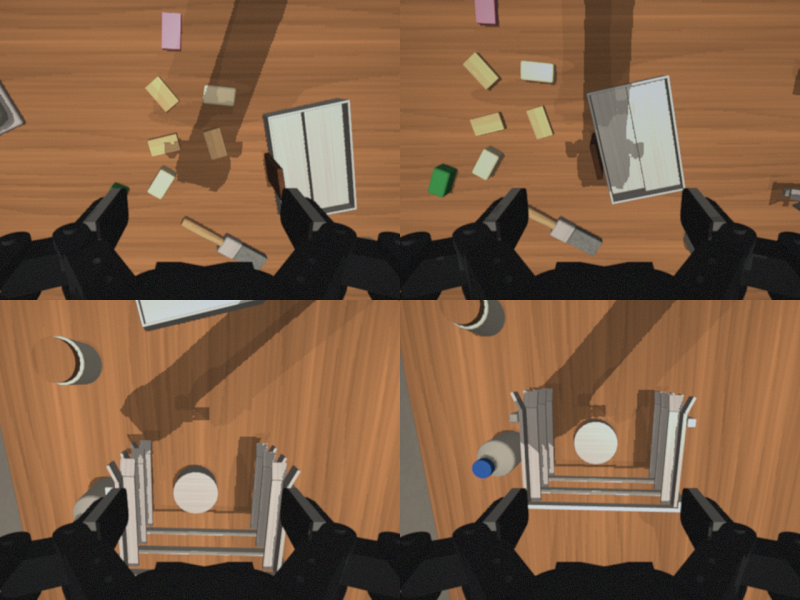

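The wrist views show the bars, tray and rack clearly. View w1 has all five bars outside the shadow. Next I'll segment the bars and triangulate them against the top view.

```bash
cat > seg.py <<'E'
from h import *
def blobs(im,amin,amax):
    """top faces of ivory and yellow things: list of (kind, centre px, minAreaRect, area)"""
    h=cv2.cvtColor(im,cv2.COLOR_RGB2HSV); out=[]
    for kind,lo,hi in(("soap",(15,10,165),(50,70,255)),("cedar",(19,85,150),(32,175,255))):
        m=cv2.inRange(h,lo,hi); m=cv2.morphologyEx(m,cv2.MORPH_OPEN,np.ones((3,3)))
        for c in cv2.findContours(m,cv2.RETR_EXTERNAL,cv2.CHAIN_APPROX_NONE)[0]:
            if amin<cv2.contourArea(c)<amax: out.append((kind,np.array(cv2.minAreaRect(c)[0]),cv2.minAreaRect(c),cv2.contourArea(c)))
    return out
E
python3 - <<'E'
from seg import *
import pickle
W=pickle.load(open("w.pkl","rb"))
im=W[1][0]; h=cv2.cvtColor(im,cv2.COLOR_RGB2HSV)
for p in [(536,71),(487,163),(481,70),(487,124),(540,122),(486,12),(460,150)]:
    x,y=int((p[0]-400)*1.6),int(p[1]*1.6); print(p,(x,y),h[y,x])
t=cv2.cvtColor(cv2.imread("pics/top0.png"),cv2.COLOR_BGR2HSV)
for x,y in [(428,217),(388,280),(389,246),(425,245),(425,281),(418,320),(400,262)]: print((x,y),t[y,x])
for b in blobs(im,600,4000): print(b)
print()
for b in blobs(cv2.imread("pics/top0.png")[:,:,::-1].copy(),100,600): print(b)
E
```

```text
(536, 71) (217, 113) [ 50  12 196]
(487, 163) (139, 260) [ 37  34 195]
(481, 70) (129, 112) [ 28  83 187]
(487, 124) (139, 198) [ 25  91 184]
(540, 122) (224, 195) [ 28  86 192]
(486, 12) (137, 19) [172  62 176]
(460, 150) (96, 240) [ 13 142 151]
(428, 217) [ 33  13 211]
(388, 280) [120  10 220]
(389, 246) [ 27 112 212]
(425, 245) [ 26 114 208]
(425, 281) [ 26 114 211]
(418, 320) [168  62 211]
(400, 262) [ 13 181 168]
('soap', array([360.77786255, 278.80041504]), ((360.7778625488281, 278.8004150390625), (52.041114807128906, 50.91216278076172), 79.50852966308594), 1127.5)
('soap', array([135.90000916, 263.20001221]), ((135.90000915527344, 263.20001220703125), (26.832815170288086, 42.48529052734375), 26.56505012512207), 1063.0)
('soap', array([411.71026611, 246.93057251]), ((411.71026611328125, 246.93057250976562), (107.8086166381836, 56.25141525268555), 82.03038787841797), 3968.5)
('cedar', array([138.59960938, 198.8734436 ]), ((138.599609375, 198.87344360351562), (28.407306671142578, 48.5049934387207), 75.0685806274414), 1199.0)
('cedar', array([221.48190308, 196.61991882]), ((221.48
[... 650 characters left out ...]
78), (11.235978126525879, 19.821962356567383), 32.00538635253906), 163.0)
('soap', array([168.00001526, 160.00003052]), ((168.00001525878906, 160.00003051757812), (12.521980285644531, 22.360679626464844), 63.43495178222656), 167.0)
('cedar', array([424.9671936 , 280.36062622]), ((424.9671936035156, 280.3606262207031), (21.254125595092773, 12.035467147827148), 50.19443130493164), 226.0)
('cedar', array([425.16470337, 245.24119568]), ((425.1647033691406, 245.24119567871094), (11.822710990905762, 20.608394622802734), 77.47119140625), 209.0)
('cedar', array([388.90002441, 245.69999695]), ((388.9000244140625, 245.6999969482422), (20.871028900146484, 12.016654968261719), 71.56504821777344), 215.5)
```

```bash
cat > seg.py <<'E'
from h import *
def blobs(im,amin,amax,vmin=168):
    """bright top faces: list of (kind, minAreaRect, area); pink, green and wood are masked out"""
    h=cv2.cvtColor(im,cv2.COLOR_RGB2HSV); H,S,V=[h[...,i].astype(int) for i in range(3)]
    out=[]
    for kind,m in(("soap",(S<52)&(V>vmin)),("cedar",(S>=62)&(S<150)&(H>=19)&(H<36)&(V>vmin-8))):
        m=cv2.morphologyEx(m.astype(np.uint8),cv2.MORPH_OPEN,np.ones((3,3)))
        for c in cv2.findContours(m,cv2.RETR_EXTERNAL,cv2.CHAIN_APPROX_NONE)[0]:
            r=cv2.minAreaRect(c); a=cv2.contourArea(c)
            if amin<a<amax and a>.75*r[1][0]*r[1][1]: out.append((kind,r,a))
    return out
def yaw_xy(I,r,z):
    """centre and long-axis yaw (deg) of a rect projected on plane z, with its sides"""
    B=np.array([onplane(I,p,z)[:2] for p in cv2.boxPoints(r)]); a,b=B[1]-B[0],B[2]-B[1]
    la,lb=np.linalg.norm(a),np.linalg.norm(b); d=a if la>lb else b
    return B.mean(0),np.degrees(np.arctan2(d[1],d[0]))%180,sorted([la,lb])
E
cat > bars.py <<'E'
from seg import *
import pickle
np.set_printoptions(precision=4,suppress=True)
W=pickle.load(open("w.pkl","rb")); im,I=W[1]; T=optics.camera_info("top"); S=optics.camera_info("scene")
bt=blobs(cv2.imread("pics/top0.png")[:,:,::-1].copy(),100,600); bs=blobs(cv2.imread("pics/scene0.png")[:,:,::-1].copy(),80,800)
for k,r,a in blobs(im,600,2600):
    z={"soap":.03,"cedar":.016}[k]; X=onplane(I,r[0],z); o=[(I,r[0])]
    for J,bl in((T,bt),(S,bs)):
        c=[q[1][0] for q in bl if q[0]==k and np.linalg.norm(np.array(q[1][0])-proj(J,X))<9]
        if c: o.append((J,c[0]))
    print(k,np.array(r[0]),yaw_xy(I,r,z),len(o),*(tri(o) if len(o)>1 else ()))
E
python3 bars.py
```

```text
soap [259.0115 370.6216] (array([ 0.7475, -0.227 ]), np.float64(152.0830585448761), [np.float64(0.03475546194594262), np.float64(0.03594733007368934)]) 3 [ 0.7544 -0.2295  0.0178] 0.0009152893653466114
soap [135.2986 263.1581] (array([ 0.6057, -0.3639]), np.float64(147.4283024824158), [np.float64(0.02711040646329957), np.float64(0.05137387073730297)]) 3 [ 0.606 -0.365  0.027] 0.0005923948282737305
soap [218.4291 113.6205] (array([ 0.44  , -0.2553]), np.float64(83.62923524110224), [np.float64(0.02878182438663076), np.float64(0.05356711352520572)]) 3 [ 0.4397 -0.2561  0.0268] 0.00021455419882371795
cedar [138.5 199. ] (array([ 0.5329, -0.3573]), np.float64(103.51776947024638), [np.float64(0.031351923656912827), np.float64(0.05665606741874107)]) 3 [ 0.5325 -0.3582  0.0143] 0.0005969690119285712
cedar [222.7132 196.2033] (array([ 0.5301, -0.2605]), np.float64(16.486345655745307), [np.float64(0.03055326765780018), np.float64(0.05623677945891547)]) 3 [ 0.5297 -0.2614  0.0141] 0.00042908305713789963
cedar [128.4068 113.0151] (array([ 0.439 , -0.3562]), np.float64(40.37361517967101), [np.float64(0.030710657239990613), np.float64(0.05449978732914091)]) 3 [ 0.4387 -0.3573  0.0135] 0.00031005690495711246
```

Run:
```python
import cv2,numpy as np
a=cv2.imread("pics/w1.png")[100:340,250:490]; cv2.imwrite("pics/c1.png",cv2.resize(a,None,fx=2.5,fy=2.5,interpolation=cv2.INTER_CUBIC))
b=cv2.imread("pics/w3.png")[120:350,160:500]; cv2.imwrite("pics/c3.png",cv2.resize(b,None,fx=2.35,fy=2.35,interpolation=cv2.INTER_CUBIC))
```

```text
(no output)
```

View pics/c1.png

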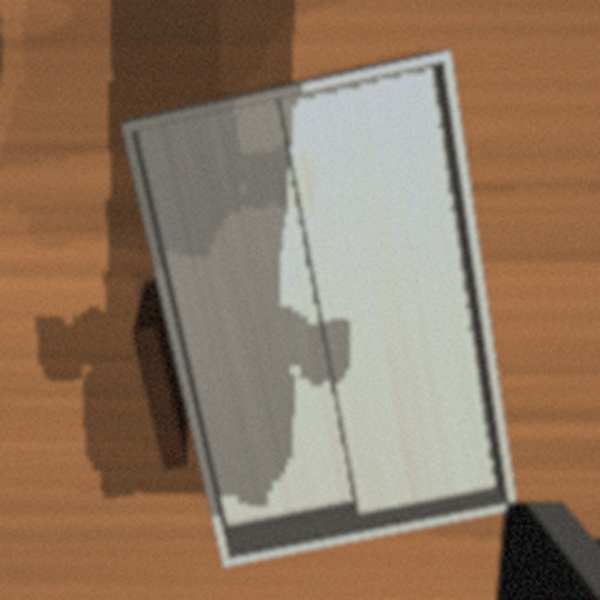

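View pics/c3.png

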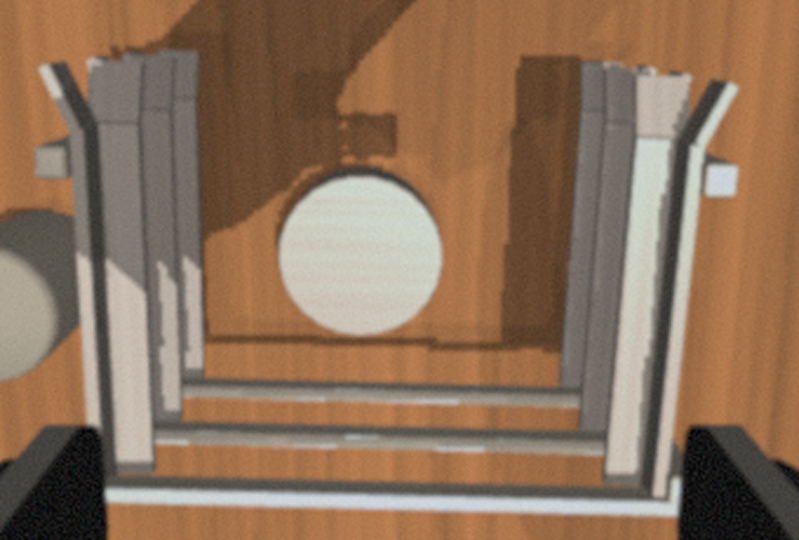

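Tray rim corners in crop c1 are (123,125), (450,52), (514,503) and (225,567). In crop c3 the lowest ledges' inner edges run from about (197,98) to (203,375) on the left and (583,110) to (562,388) on the right. The ledges above run parallel, and the tin is clear of the rails.

Run:
```python
from h import *
import pickle
np.set_printoptions(precision=4,suppress=True)
W=pickle.load(open("w.pkl","rb")); I=W[1][1]
C=[onplane(I,(250+x/2.5,100+y/2.5),.04) for x,y in[(123,125),(450,52),(514,503),(225,567)]]; C=np.array(C)
print("tray",C[:,:2].tolist(),C.mean(0),[np.linalg.norm(C[i]-C[i-1]) for i in range(4)])
d=(C[1]-C[0])+(C[2]-C[3]); e=(C[1]-C[2])+(C[0]-C[3]); print("yaw x",np.degrees(np.arctan2(d[1],d[0])),"yaw y+90->",np.degrees(np.arctan2(e[1],e[0]))+90)
I=W[3][1]
for z,P in((.06,[(197,98),(203,375),(583,110),(562,388)]),(.115,[(170,108),(180,410),(607,122),(582,430)]),(.17,[(137,122),(153,468),(638,135),(605,475)])):
    Q=np.array([onplane(I,(160+x/2.35,120+y/2.35),z) for x,y in P]); d=Q[1]-Q[0]+Q[3]-Q[2]
    print(z,Q[:,:2].tolist(),Q.mean(0),np.degrees(np.arctan2(d[1],d[0])),np.linalg.norm(Q[0]-Q[2]),np.linalg.norm(Q[1]-Q[3]),np.linalg.norm(Q[1]-Q[0]),np.linalg.norm(Q[3]-Q[2]))
print("tin",onplane(I,(160+360/2.35,120+253/2.35),.045))
```

```text
tray [[0.4769072999769466, -0.17063164866845432], [0.44774886761594057, -0.035213286202103955], [0.6492792213149912, 0.007574745903058316], [0.6818554680378, -0.12649056497533273]] [ 0.5639 -0.0812  0.04  ] [np.float64(0.20964776855741382), np.float64(0.13852200933721404), np.float64(0.20602256952454706), np.float64(0.1379663706541016)]
yaw x 102.90296529109006 yaw y+90-> -77.92861707308754
0.06 [[0.6456561982376529, 0.2203438010106097], [0.6505412522487628, 0.3653264665725626], [0.45585721016579406, 0.22660151227309747], [0.4597040121843634, 0.3730979737916579]] [0.5529 0.2963 0.06  ] 88.28410039780071 0.18990211905965207 0.19099541491840494 0.145064940858019 0.14654695876485843
0.115 [[0.6466061108633653, 0.2201563267562946], [0.6507960403108364, 0.36185920433764707], [0.4559005239989011, 0.22663922474226855], [0.4595631746695812, 0.3725231757417342]] [0.5532 0.2953 0.115 ] 88.43592303530096 0.190815745753898 0.19152996942377856 0.14176480883354145 0.14592992211726125
0.17 [[0.646879346293645, 0.22038194209937928], [0.65055848594555, 0.36462071761933473], [0.45598503782584665, 0.22573567660384805], [0.46058383145901677, 0.3682210451381269]] [0.5535 0.2947 0.17  ] 88.34628879595155 0.19096936790633015 0.19000876744382153 0.14428569032331073 0.1425595635137459
tin [0.567  0.3025 0.045 ]
```

```bash
cat >> seg.py <<'E'
def tray_pose(im,I,z=.04):
    """origin xy, yaw of tray x (deg), side lengths, from the hull of the grey tray (its rim)"""
    h=cv2.cvtColor(im,cv2.COLOR_RGB2HSV); m=((h[...,1]<75)&(h[...,2]>75)).astype(np.uint8)
    m[:, :]=cv2.morphologyEx(m,cv2.MORPH_OPEN,np.ones((3,3)))
    c=max(cv2.findContours(m,cv2.RETR_EXTERNAL,cv2.CHAIN_APPROX_NONE)[0],key=cv2.contourArea)
    q=cv2.approxPolyN(cv2.convexHull(c),4,ensure_convex=True).reshape(-1,2).astype(float)
    Q=np.array([onplane(I,p,z)[:2] for p in q]); L=[np.linalg.norm(Q[i]-Q[(i+1)%4]) for i in range(4)]
    k=0 if L[0]+L[2]<L[1]+L[3] else 1; d=(Q[(k+1)%4]-Q[k])-(Q[(k+3)%4]-Q[(k+2)%4]); d*=np.sign(d[1])
    return Q.mean(0),np.degrees(np.arctan2(d[1],d[0])),np.array(L),q
E
python3 - <<'E'
from seg import *
import pickle
np.set_printoptions(precision=4,suppress=True)
W=pickle.load(open("w.pkl","rb"))
for i in(0,1): print(*tray_pose(*W[i]))
q=lambda p:(250+p[0]/2.5,100+p[1]/2.5)
print([q(p) for p in[(123,125),(450,52),(514,503),(225,567)]])
h=cv2.cvtColor(W[1][0],cv2.COLOR_RGB2HSV); print(h[170,305:320].tolist())
for yaw in(12.5,192.5):
  for x,y,z in[(.53,-.04,.049),(.564,-.11,.033),(.62,-.05,.05),(.48,-.07,.05)]: print(yaw,solver.ik([x,y,z],down(yaw)))
E
```

```text
[ 0.5543 -0.0842] 75.32401123263325 [0.201  0.1306 0.1433 0.2746] [[574. 376.]
 [444. 292.]
 [424. 182.]
 [559. 153.]]
[ 0.5634 -0.0819] 102.36105843124291 [0.1416 0.2119 0.1407 0.2114] [[457. 303.]
 [338. 327.]
 [297. 148.]
 [430. 118.]]
[(299.2, 150.0), (430.0, 120.8), (455.6, 301.2), (340.0, 326.8)]
[[18, 23, 113], [21, 27, 94], [21, 23, 76], [23, 27, 84], [22, 26, 108], [18, 25, 123], [17, 19, 124], [27, 21, 120], [16, 27, 121], [20, 26, 118], [24, 21, 123], [20, 26, 118], [18, 26, 120], [18, 22, 117], [15, 23, 113]]
12.5 [ 13.8484  34.6726 -16.3993 114.625   17.1575  32.9872  -1.7766]
12.5 [ 19.2616  38.8553 -14.9617 108.7788  16.6329  34.4611   6.1687]
12.5 [ 12.5603  40.436  -14.9499 101.8033  15.1762  39.7282   1.7888]
12.5 [ 18.7254  31.7721 -17.3545 120.8321  18.3897  29.8574   0.263 ]
192.5 [ 33.7499  42.0952 -42.5533 113.3655  43.0487  41.616  157.0581]
192.5 [ 37.6651  45.7177 -40.0448 107.5531  42.6291  42.8524 165.7493]
192.5 [ 31.1061  47.9104 -41.8106 100.5066  41.551   48.235  162.1064]
192.5 [ 39.9741  39.5787 -44.2366 119.5487  44.9421  38.9932 157.7876]
```

```bash
cat > pick.py <<'E'
from seg import *
np.set_printoptions(precision=4,suppress=True)
LOOK=(.52,-.14,.36)
def look(name=None):
    robot.move_ptp(LOOK,down(90)); robot.sleep(.25); im,I=shot("wrist",name)
    bars=[]
    for k,r,a in blobs(im,600,2600):
        z={"soap":.03,"cedar":.016}[k]; xy,yaw,s=yaw_xy(I,r,z)
        if .4<xy[0]<.68 and -.5<xy[1]<-.19 and s[1]>1.4*s[0]: bars.append((k,xy,yaw))
    return bars,tray_pose(im,I)
def place_pt(tp,x,y):
    a=np.radians(tp[1]); return tp[0]+x*np.array([np.cos(a),np.sin(a)])+y*np.array([-np.sin(a),np.cos(a)])
def carry(bar,tp,tx,ty):
    k,xy,yaw=bar; soap=k=="soap"
    g=yaw if soap else yaw+90; g=(g+77.5)%180-77.5; pl=tp[1]-90
    zp,zq=(.027,.034) if soap else (.027,.050)
    hand.move_gripper(.8 if soap else .57)
    robot.move_ptp([*xy,.15],down(g)); robot.line_to([*xy,zp],rate=.1)
    hand.move_gripper(0,30 if soap else 25); w=telemetry.read_state()
    robot.line_to([*xy,.15],rate=.2)
    if telemetry.read_state()["grip_force"]<3: print("missed",bar); return False
    P=place_pt(tp,tx,ty)
    robot.move_ptp([*P,.15],down(pl)); robot.line_to([*P,zq],rate=.08)
    F=telemetry.read_state()["wrist_force"]
    hand.move_gripper(w["grip_width"]+.09); robot.line_to([*P,.16],rate=.15)
    print(k,xy,yaw,"width",w["grip_width"]*85,w["grip_force"],"place",P,"Fz",F,"t",telemetry.read_state()["clock"]); return True
E
python3 - <<'E'
from pick import *
# rim height by two views: hand-read scene corners against the look picture
S=optics.camera_info("scene")
bars,tp=look("l1"); print(bars,tp)
I=optics.camera_info("wrist")
for ps in[(294,243),(374,281),(347,332),(261,291)]:
    j=min(range(4),key=lambda i:np.linalg.norm(proj(S,onplane(I,tp[3][i],.04))-ps)); print(ps,tri([(S,ps),(I,tp[3][j])]))
b=min(bars,key=lambda b:np.linalg.norm(b[1]-(.53,-.26)))
if len(bars)==5: carry(b,tp,31,0) if 0 else carry(b,tp,.031,0.)
print(look("l2"))
E
```

```text
[('soap', array([ 0.6056, -0.364 ]), np.float64(146.94898264024116)), ('soap', array([ 0.4401, -0.2553]), np.float64(84.03994951564955)), ('cedar', array([ 0.5326, -0.3571]), np.float64(103.7349624040672)), ('cedar', array([ 0.5302, -0.2606]), np.float64(16.507801631065593)), ('cedar', array([ 0.4388, -0.3563]), np.float64(40.82862531425153))] (array([ 0.5637, -0.0817]), np.float64(101.87326620266568), array([0.1413, 0.2117, 0.1406, 0.2127]), array([[455., 304.],
       [336., 326.],
       [295., 147.],
       [428., 118.]]))
(294, 243) (array([ 0.4459, -0.0291,  0.0201]), np.float64(0.002127310864934715))
(374, 281) (array([0.6549, 0.0083, 0.0314]), np.float64(0.004317712770573027))
(347, 332) (array([ 0.6871, -0.1292,  0.0281]), np.float64(0.001004462231403747))
(261, 291) (array([ 0.4779, -0.1725,  0.0164]), np.float64(0.0033302421546831835))
cedar [ 0.5302 -0.2606] 16.507801631065593 width 31.259765771483345 25.610252916812897 place [ 0.5573 -0.0514] Fz [ 0.3655 -0.4196 -0.3353] t 15.7
([('soap', array([ 0.6058, -0.3638]), np.float64(148.6796081383621)), ('soap', array([ 0.4402, -0.2554]), np.float64(83.9484636746574)), ('cedar', array([ 0.5327, -0.3571]), np.float64(103.65369886269032)), ('cedar', array([ 0.4388, -0.3564]), np.float64(39.491159529747705))], (array([ 0.5638, -0.0819]), np.float64(102.0435943488399), array([0.1414, 0.2115, 0.1405, 0.2113]), array([[455., 304.],
       [336., 327.],
       [296., 148.],
       [429., 119.]])))
```

View pics/l2.png

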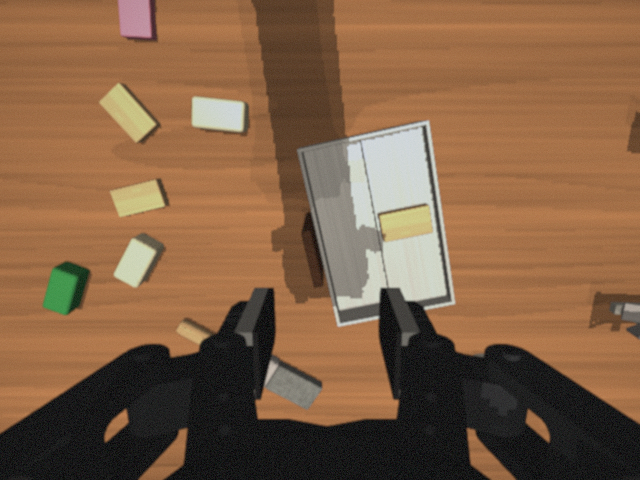

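The cedar lies flat on the raised floor at (406,223), and nothing else has moved. I'll go on with the other four.

Run:
```python
from pick import *
for k,near,tx,ty in[("soap",(.44,-.255),-.027,.052),("cedar",(.439,-.356),.031,.058),("soap",(.606,-.364),-.027,-.052),("cedar",(.533,-.357),.031,-.058)]:
    bars,tp=look(); c=[b for b in bars if b[0]==k and np.linalg.norm(b[1]-near)<.07]
    print("tray",tp[0],tp[1],tp[2],len(bars))
    if not c or abs(tp[2].max()-.212)>.005 or abs(tp[2].min()-.1405)>.004: print("odd",bars,tp); break
    if not carry(min(c,key=lambda b:np.linalg.norm(b[1]-near)),tp,tx,ty): break
print(look("l3"))
```

```text
tray [ 0.5633 -0.0821] 102.17545967406986 [0.1414 0.2109 0.1418 0.2114] 4
soap [ 0.4402 -0.2554] 84.2407451428742 width 55.43540308501994 32.54812002182007 place [ 0.5181 -0.1194] Fz [-0.7948 -0.2972 -0.6709] t 25.8333
tray [ 0.564  -0.0815] 101.7701184079405 [0.1412 0.2117 0.1405 0.2127] 3
cedar [ 0.4389 -0.3562] 40.29295816695285 width 31.027120132930474 26.309722065925598 place [ 0.5009 -0.063 ] Fz [-0.2326 -0.1955 -1.0952] t 35.5083
tray [ 0.5637 -0.0819] 101.9563388576732 [0.1414 0.2122 0.1426 0.2115] 2
soap [ 0.6056 -0.3637] 148.04687629716295 width 55.10694862632062 33.31795156002045 place [ 0.6202 -0.0976] Fz [ -4.8407 -10.0275  32.1418] t 45.4167
tray [ 0.5637 -0.0791] 102.23335172621069 [0.1413 0.2123 0.1407 0.213 ] 1
cedar [ 0.5328 -0.3572] 103.64296774023298 width 31.300278084024065 25.61710238456726 place [ 0.6138 -0.0365] Fz [-0.3901  3.1307  2.1014] t 54.7167
([], (array([ 0.5634, -0.0813]), np.float64(102.4994695824068), array([0.1415, 0.2118, 0.1407, 0.2113]), array([[456., 303.],
       [337., 327.],
       [296., 148.],
       [429., 118.]])))
```

View pics/l3.png

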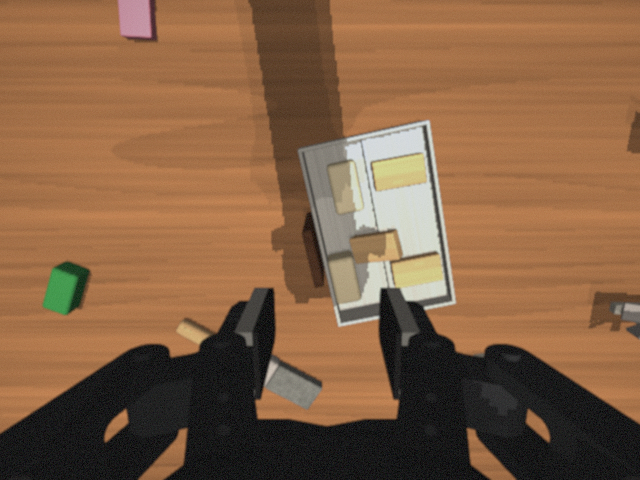

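The centre cedar was knocked. It is now at about (376,246), straddling the step next to the second soap. I'll look closer from another pose.

Run:
```python
from pick import *
import pickle
out=[]
for i,(p,a) in enumerate([((.57,-.03,.20),0),((.48,-.22,.34),90)]):
    robot.move_ptp(p,down(a)); robot.sleep(.25); out.append(shot("wrist",f"k{i}"))
pickle.dump(out,open("k.pkl","wb"))
cv2.imwrite("pics/kk.png",np.hstack([cv2.resize(cv2.imread(f"pics/k{i}.png")[:440],(400,275)) for i in(0,1)]))
```

```text
(no output)
```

View pics/k0.png

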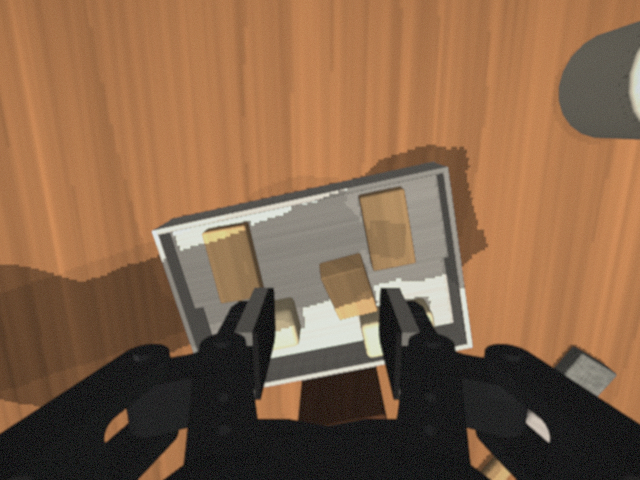

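Run:
```python
import cv2
a=cv2.imread("pics/k1.png"); cv2.imwrite("pics/k1c.png",cv2.resize(a[80:400,300:640],None,fx=1.8,fy=1.8,interpolation=cv2.INTER_CUBIC))
```

```text
(no output)
```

View pics/k1c.png

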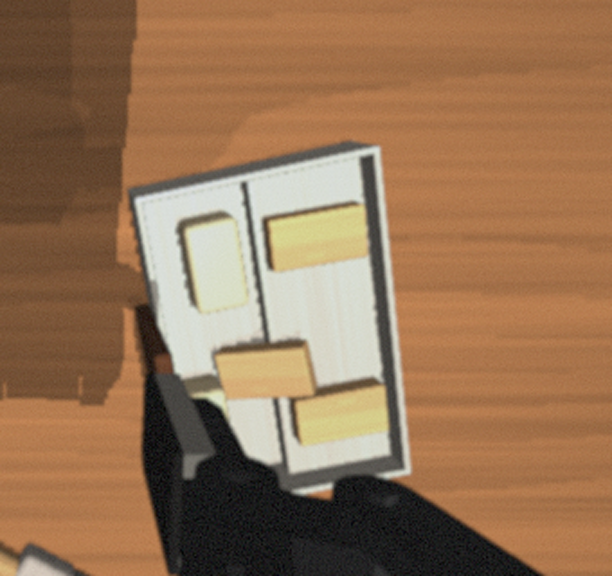

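The slab is tipped over the step: its centre is at crop (266,370), and the well-side end has dropped. I can pinch it again across its width. The gap between the soap's right edge (228) and the neighbour's corner (295,410) is free.

Run:
```python
from pick import *
import pickle
(_,I0),(im1,I1)=pickle.load(open("k.pkl","rb"))
c=lambda x,y:(300+x/1.8,80+y/1.8)
tp=(np.array([.5635,-.0815]),102.3)
def T(X):
    a=np.radians(tp[1]); d=X[:2]-tp[0]; return np.array([d@[np.cos(a),np.sin(a)],d@[-np.sin(a),np.cos(a)],X[2]])
# top face corners: rack-side end two, well-side end two (k0 px, k1 crop px)
for n,p0,p1 in[("rack,-far",(330,288),(308,341)),("rack,near",(369,280),(315,392)),("well a",(342,318),(215,352)),("well b",(375,312),(225,398))]:
    X,e=tri([(I0,p0),(I1,c(*p1))]); print(n,X,e,"tray",T(X))
for p in[(266,370),(228,400),(295,415)]: print(p,[T(onplane(I1,c(*p),z)) for z in(.02,.035)])
```

```text
rack,-far [ 0.5657 -0.0703  0.0514] 0.007076645651125039 tray [ 0.0105 -0.0045  0.0514]
rack,near [ 0.5942 -0.0637  0.0556] 0.004930245960514817 tray [ 0.0109 -0.0338  0.0556]
well a [ 0.5808 -0.1138  0.0155] 0.0015500170167473293 tray [-0.0353 -0.01    0.0155]
well b [ 0.6082 -0.1064  0.0217] 0.0001764517190506324 tray [-0.0339 -0.0384  0.0217]
(266, 370) [array([-0.0052, -0.0258,  0.02  ]), array([-0.0086, -0.0188,  0.035 ])]
(228, 400) [array([-0.032 , -0.0412,  0.02  ]), array([-0.0344, -0.0337,  0.035 ])]
(295, 415) [array([ 0.0089, -0.0609,  0.02  ]), array([ 0.0051, -0.0528,  0.035 ])]
```

Run:
```python
from pick import *
bars,tp=look(); print(tp[:3])
st=telemetry.read_state
P=place_pt(tp,-.009,-.0215); g=tp[1]-90+1
hand.move_gripper(44/85); robot.move_ptp([*P,.15],down(g)); robot.line_to([*P,.048],rate=.06)
print("F down",st()["wrist_force"])
hand.move_gripper(0,22); s=st(); print("w",s["grip_width"]*85,s["grip_force"])
robot.line_to([*P,.13],rate=.08)
Q=place_pt(tp,.024,0.)
robot.line_to([*Q,.13],down(tp[1]-90),rate=.1); s=st(); print("held",s["grip_force"],s["grip_width"]*85)
shot("wrist","g1"); shot("scene","g1s")
for z in(.068,.066,.064,.062,.060,.058,.056):
    robot.line_to([*Q,z],rate=.05); f=st()["wrist_force"]; print(z,f)
    if f[2]>8: break
hand.move_gripper(46/85); robot.line_to([*Q,.16],rate=.15)
look("l4"); print(st()["clock"])
a=cv2.imread("pics/l4.png")[80:360,250:500]; b=cv2.imread("pics/g1.png")
cv2.imwrite("pics/l4c.png",np.hstack([cv2.resize(a,(420,470),interpolation=cv2.INTER_CUBIC),cv2.resize(b,(380,285))if 0 else cv2.resize(b[:,100:540],(380,470))]))
```

```text
(array([ 0.5634, -0.0811]), np.float64(101.89150261962749), array([0.1413, 0.2117, 0.1405, 0.2115]))
F down [0.3313 0.6174 0.8742]
w 31.462941380683766 23.385681957006454
held 23.190895708976313 31.50559624448524
0.068 [-0.4439 -0.6874 -0.0763]
0.066 [ 0.3723 -0.4023 -0.592 ]
0.064 [ 0.2033  0.2572 -0.4419]
0.062 [-0.1624 -0.2195  5.6298]
0.06 [-0.8764  1.9645  8.707 ]
71.7
```

View pics/l4c.png

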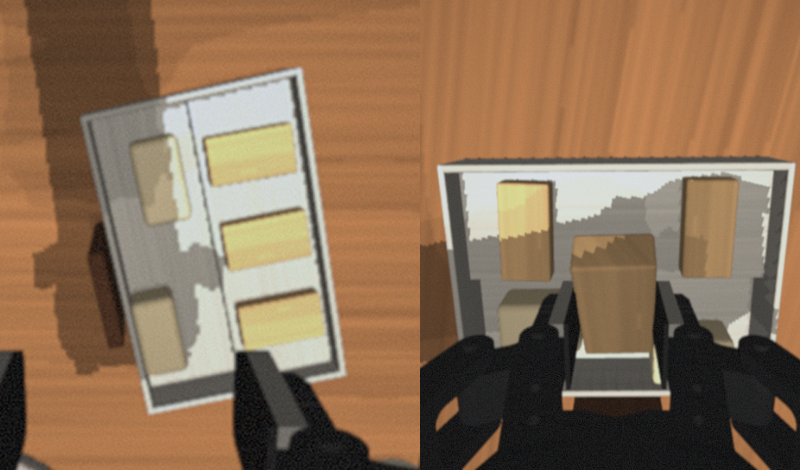

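All five pieces look flat, and the slab is back on the ledge. I'll take one clean view to check the soap lying by the handle wall and to check the handle position.

Run:
```python
from pick import *
import pickle
robot.move_ptp([.45,-.26,.34],down(90)); robot.sleep(.25); im,I=shot("wrist","n0"); sc,S=shot("scene","n0s")
pickle.dump((im,I,sc,S),open("n.pkl","wb"))
tp=(np.array([.5634,-.0813]),102.2)
for C in(I,S):
    for y in(-.03,.03): print(proj(C,[*place_pt(tp,-.075,y),.095]))
a=cv2.resize(im[:,240:],(400,480)); b=cv2.resize(sc[225:345,240:400],(400,300),interpolation=cv2.INTER_CUBIC)
cv2.imwrite("pics/n.png",np.hstack([a,cv2.copyMakeBorder(b,0,180,0,0,0)]))
```

```text
[436.8868 358.2689]
[428.2731 304.5033]
[312.1435 298.5633]
[285.9506 286.1966]
```

View pics/n.png

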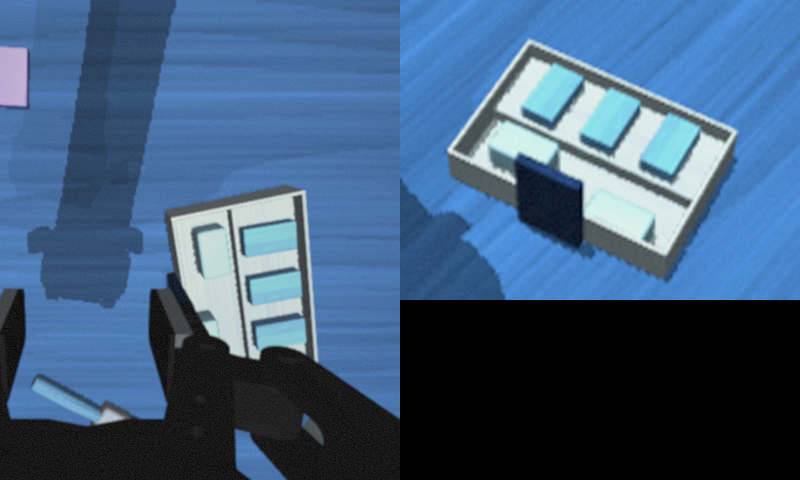

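Both views show all five pieces flat. (The crop's colours are channel-swapped.) The handle's top edge is where the tray pose predicts: seen at (286,288)-(313,298), predicted (286,286)-(312,299). Next I'll grip the handle and lift.

```bash
cat > tr.py <<'E'
from pick import *
st=telemetry.read_state
RK=np.array([.553,.294]); RY=88.35
def tool_for(xy,yaw,h=-.075):
    a=np.radians(yaw); return xy+h*np.array([np.cos(a),np.sin(a)])
def rackpt(x,y=0.):
    a=np.radians(RY); return RK+x*np.array([np.cos(a),np.sin(a)])+y*np.array([-np.sin(a),np.cos(a)])
E
python3 - <<'E'
from tr import *
tp=(np.array([.5634,-.0813]),102.2)
H=tool_for(*tp); print("handle",H)
for off in(0,180):
    for p,z,a in[(H,.2,tp[1]),(H,.08,tp[1]),(H,.17,tp[1]),(tool_for(rackpt(-.25),RY),.16,RY),(tool_for(rackpt(-.1),RY),.143,RY),(tool_for(rackpt(0),RY),.14,RY)]: print(off,z,solver.ik([*p,z],down(a-off)))
E
```

```text
handle [ 0.5792 -0.1546]
0 0.2 [ 51.0586  38.3542 -55.6432  99.43    35.5738  61.7096  85.6129]
0 0.08 [ 46.2223  46.2067 -48.2378 103.2072  43.6761  51.2314  79.7701]
0 0.17 [ 49.9592  40.2165 -53.9787 100.6817  37.5235  59.0245  84.1899]
0 0.16 [ 39.0149  34.7257 -51.4738 108.7984  33.8795  53.0773  59.4872]
0 0.143 [ 21.0675  36.7901 -48.8699 107.2306  34.8343  52.1591  43.7767]
0 0.14 [ 10.716   40.159  -49.3247 102.7973  36.869   54.6072  33.9405]
180 0.2 [ 28.4532  27.6042 -21.913  100.8733  12.3595  53.8905 -76.3247]
180 0.08 [ 23.5159  36.2351 -15.5667 104.7276  14.0187  40.9076 -77.634 ]
180 0.17 [ 27.2243  29.5405 -20.3562 102.1521  12.8276  50.5777 -76.6933]
180 0.16 [-52.3657  49.3504  77.0143 114.2983 -54.6941  64.948  -42.6336]
180 0.143 [-66.3802  53.4275  76.8008 112.632  -58.4867  66.5129 -56.4909]
180 0.14 [-73.5833  56.6036  76.6534 108.2151 -60.3396  69.199  -66.6031]
```

Run:
```python
from tr import *
hand.move_gripper(.9); bars,tp=look(); print(tp[:3],len(bars))
H=tool_for(tp[0],102.2)
R=down(102.2)
hand.move_gripper(.55); robot.move_ptp([*H,.18],R); robot.line_to([*H,.080],rate=.08); print(st()["wrist_force"])
hand.move_gripper(0,50); s=st(); print("w",s["grip_width"]*85,s["grip_force"],s["wrist_force"])
robot.line_to([*H,.10],rate=.03); print(st()["wrist_force"],st()["wrist_torque"])
robot.line_to([*H,.165],rate=.05); s=st(); print(s["grip_width"]*85,s["wrist_force"],s["clock"])
shot("scene","p1s"); shot("top","p1t"); shot("wrist","p1w")
a=cv2.imread("pics/p1s.png")[180:360,200:440]; b=cv2.imread("pics/p1w.png")
cv2.imwrite("pics/p1.png",np.hstack([cv2.resize(a,(440,330),interpolation=cv2.INTER_CUBIC),cv2.resize(b,(360,330))]))
```

```text
(array([ 0.5633, -0.0811]), np.float64(102.08648107284108), array([0.1413, 0.2118, 0.1407, 0.2126])) 0
[-0.2391  0.2232 -0.5355]
w 9.685535795908768 50.392897725105286 [-0.9184  1.2366  3.7881]
[-0.2498  0.3015 -4.7488] [-0.2805 -0.023  -0.0308]
9.435488230083823 [-0.0078 -0.3347 -4.6929] 79.2583
```

View pics/p1.png

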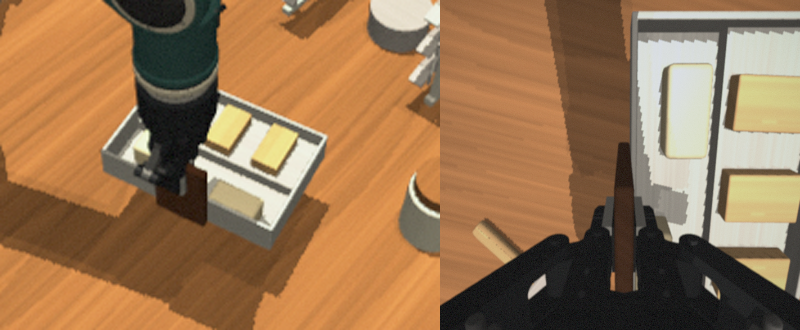

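The tray is lifted with all the bars flat. I'll move to the pre-entry pose and compare the rim with its prediction.

Run:
```python
from tr import *
R=down(RY); P=rackpt(-.25)
robot.line_to([*tool_for(P,RY),.165],R,rate=.06)
robot.line_to([*tool_for(P,RY),.145],rate=.05); robot.sleep(.3); s=st(); print(s["clock"],s["tool_pos"],s["wrist_force"],s["grip_width"]*85)
zb=s["tool_pos"][2]-.08
sc,S=shot("scene","q1s"); tt,T=shot("top","q1t")
def mk(im,C,x0,y0,f,w,h):
    o=cv2.resize(im[y0:y0+h,x0:x0+w,::-1],None,fx=f,fy=f,interpolation=cv2.INTER_CUBIC)
    for x in(-.07,.07):
        for y in(-.105,.105):
            q=(proj(C,[*tool_for(P,RY,x)+y*np.array([-np.sin(np.radians(RY)),np.cos(np.radians(RY))]),zb+.04])-(x0,y0)+.5)*f
            cv2.circle(o,tuple(int(v) for v in q),4,(255,0,255),1); print((x,y),q)
    return o
a=mk(sc,S,250,150,3,230,180); b=mk(tt,T,110,150,3,230,150); cv2.imwrite("pics/q1a.png",a); cv2.imwrite("pics/q1b.png",b)
```

```text
82.55 [ 0.5438 -0.0309  0.1452] [ 0.3509 -1.3507 -4.3084] 9.30503931017288
(-0.07, -0.105) [348.6057 359.1185]
(-0.07, 0.105) [126.2333 199.889 ]
(0.07, -0.105) [471.7323 242.1084]
(0.07, 0.105) [252.261   99.9074]
(-0.07, -0.105) [576.8881 133.2977]
(-0.07, 0.105) [564.6103 384.4034]
(0.07, -0.105) [410.2574 125.9921]
(0.07, 0.105) [394.8867 376.8061]
```

View pics/q1a.png

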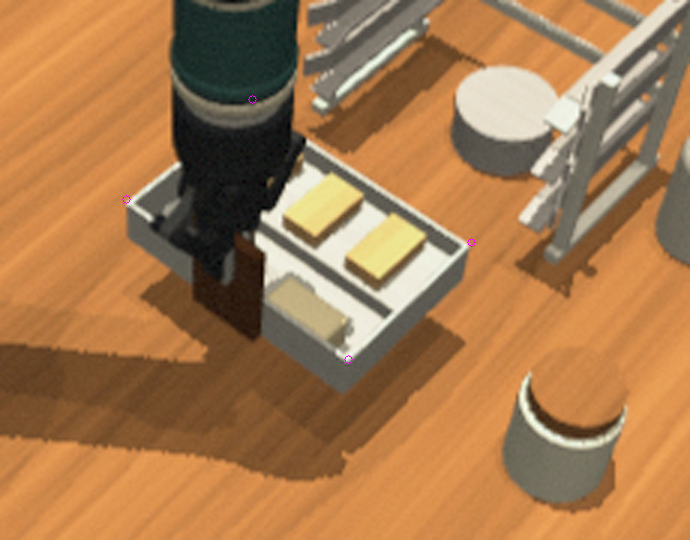

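View pics/q1b.png

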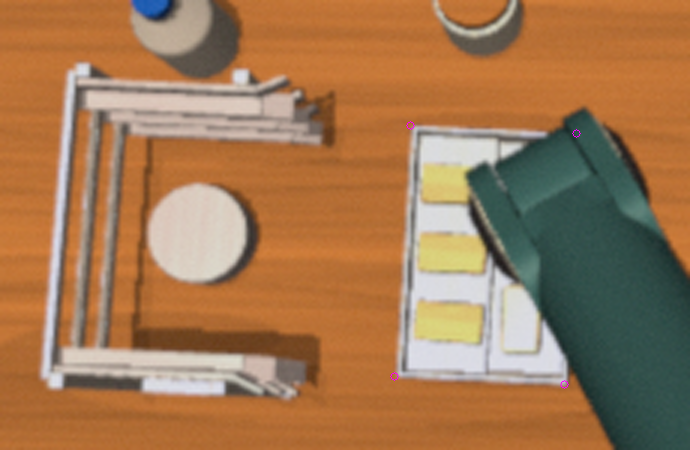

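The rim matches the prediction within about 1 crop px (roughly 1 mm) laterally, and the sag is under 2 mm. The bars are flat and the tray is lined up with the lowest rails. I'll insert it in small steps and watch the force.

```bash
cat > ins.py <<'E'
from tr import *
R=down(RY)
def go(x,z,rate=.04,y=0.):
    robot.line_to([*tool_for(rackpt(x,y),RY),z],R,rate=rate); s=st(); print(f"x {x:.3f} z {z:.3f}",s["tool_pos"],s["wrist_force"],s["wrist_torque"],round(s["clock"],1)); return s["wrist_force"]
E
python3 - <<'E'
from ins import *
for x in(-.18,-.16,-.145,-.13,-.12,-.11,-.10,-.09,-.08):
    f=go(x,.144)
    if np.linalg.norm(f-[0,0,-4.7])>18: print("stop"); break
sc,_=shot("scene","r1s"); cv2.imwrite("pics/r1.png",cv2.resize(sc[100:280,270:510,::-1],None,fx=3,fy=3,interpolation=cv2.INTER_CUBIC))
E
```

```text
x -0.180 z 0.144 [0.5457 0.0388 0.144 ] [-0.19   -0.5501 -4.919 ] [-0.3291 -0.0404 -0.0025] 84.5
x -0.160 z 0.144 [0.5462 0.0582 0.1438] [-0.0024 -4.4879 -4.417 ] [-1.3902  0.0131 -0.017 ] 85.2
x -0.145 z 0.144 [0.5462 0.0756 0.1437] [-0.9663  2.354  -9.6714] [-0.3938 -0.0118  0.013 ] 85.7
x -0.130 z 0.144 [0.547  0.0896 0.1439] [  0.5486   0.4353 -11.2233] [-0.8751 -0.1511 -0.0513] 86.2
x -0.120 z 0.144 [0.5473 0.0998 0.1439] [  0.4966   0.283  -11.3177] [-0.8224 -0.189  -0.1526] 86.7
x -0.110 z 0.144 [0.5475 0.1099 0.1439] [  0.7643   0.6473 -11.5193] [-0.9348 -0.1625 -0.1281] 87.0
x -0.100 z 0.144 [0.5478 0.1198 0.1438] [ -0.2799   0.2407 -13.051 ] [-1.0605 -0.1719 -0.0422] 87.5
x -0.090 z 0.144 [0.5481 0.1298 0.1438] [  0.712   -1.1124 -14.3106] [-1.0931 -0.2075 -0.1084] 87.8
x -0.080 z 0.144 [0.5484 0.1396 0.1438] [  1.6858  -0.3656 -15.5263] [-1.3042 -0.201  -0.0871] 88.2
```

View pics/r1.png

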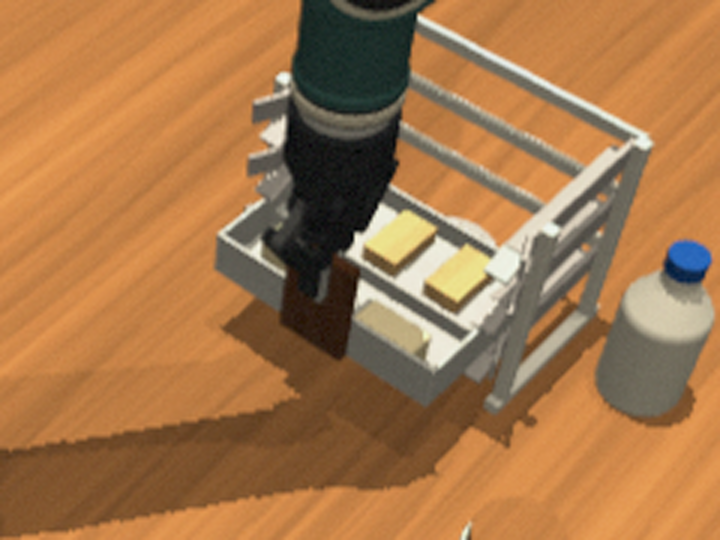

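The downward pull of about 15 N grows as it goes in, so the tray is riding a little high under the middle pair. I'll lower it until that eases.

Run:
```python
from ins import *
for z in(.143,.142,.141,.140,.139,.138):
    f=go(-.08,z,.02)
    if f[2]>-3.5: break
```

```text
x -0.080 z 0.143 [0.5486 0.1397 0.1434] [ -0.0315  -0.8299 -10.6845] [-0.9757  0.0918  0.0833] 88.5
x -0.080 z 0.142 [0.549  0.14   0.1428] [ 0.8413  0.0686 -5.8665] [-0.3748  0.1522  0.0174] 88.8
x -0.080 z 0.141 [0.5491 0.1396 0.1416] [-0.2562 -0.4195 -4.2325] [-0.2863 -0.029  -0.0122] 89.0
x -0.080 z 0.140 [0.549  0.1394 0.1404] [ 0.1673 -0.2913 -2.3512] [-0.0875 -0.0922 -0.0559] 89.3
```

Run:
```python
from ins import *
for x in(-.065,-.05,-.04,-.03,-.02,-.012,-.006,-.002,.001,.003,.005,.007,.009):
    f=go(x,.1405,.03)
    if abs(f[1])>12 or abs(f[0])>12 or abs(f[2]+4)>12: print("stop"); break
shot("scene","r2s"); shot("top","r2t")
cv2.imwrite("pics/r2.png",np.vstack([cv2.resize(cv2.imread(f"pics/{n}.png")[a:a+120,b:b+240],(600,300),interpolation=cv2.INTER_CUBIC) for n,a,b in(("r2s",120,300),("r2t",165,100))]))
```

```text
x -0.065 z 0.141 [0.5487 0.1548 0.1404] [-0.0801 -0.1996 -3.104 ] [ 0.0432 -0.0245  0.0392] 90.0
x -0.050 z 0.141 [0.5492 0.1696 0.1404] [-0.1168  0.0551 -3.337 ] [-0.066   0.0182  0.0653] 90.6
x -0.040 z 0.141 [0.5495 0.1797 0.1404] [-0.6376 -0.0002 -3.4901] [-0.1033  0.0116  0.0326] 91.1
x -0.030 z 0.141 [0.5498 0.1897 0.1404] [ 0.1771 -0.1068 -3.283 ] [-0.079  -0.0619  0.0013] 91.6
x -0.020 z 0.141 [0.5501 0.1996 0.1404] [ 0.1151  0.3179 -3.691 ] [-0.0736 -0.0469  0.0578] 92.0
x -0.012 z 0.141 [0.5503 0.2076 0.1404] [-0.3296  0.2264 -4.2706] [-0.0998 -0.0131  0.051 ] 92.5
x -0.006 z 0.141 [0.5505 0.2136 0.1404] [-0.3659  1.0142 -3.1585] [-0.0712 -0.0367  0.0033] 92.8
x -0.002 z 0.141 [0.5507 0.2175 0.1404] [-0.4078 -0.5446 -3.7786] [-0.0772 -0.0224  0.0138] 93.1
x 0.001 z 0.141 [0.5508 0.2205 0.1405] [-0.0298  1.2091 -3.8919] [-0.1304 -0.0344 -0.0663] 93.3
x 0.003 z 0.141 [0.5508 0.2208 0.1404] [-1.4112 -4.8927  0.6591] [-0.9155  0.27    0.0282] 93.6
x 0.005 z 0.141 [0.5508 0.2208 0.1405] [-3.5523 -9.6907  3.7785] [-1.6514  0.5774  0.0461] 93.8
x 0.007 z 0.141 [0.5509 0.2209 0.1406] [ -6.7495 -15.5268   9.609 ] [-2.4537  0.9169  0.1897] 94.1
stop
```

View pics/r2.png

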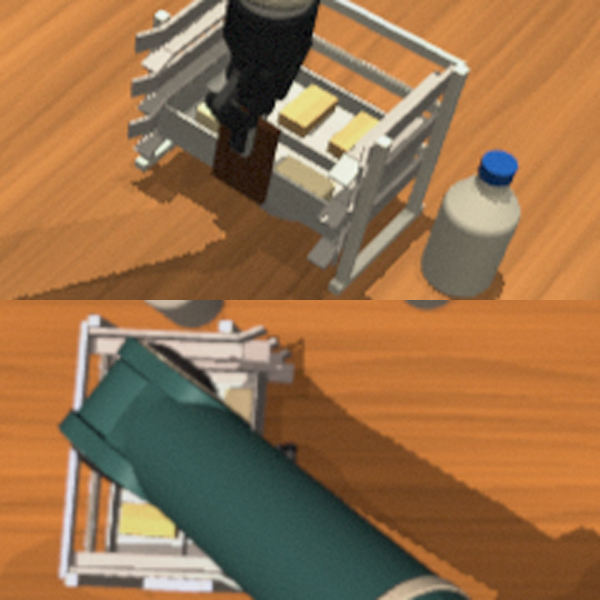

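The tray is fully home: firm contact at x ≈ 1 mm, as specified. I'll relieve the push, release and retreat.

Run:
```python
from ins import *
go(.0015,.1400,.02)
hand.move_gripper(.35); print(st()["wrist_force"])
p=tool_for(rackpt(.0015),RY); robot.line_to([*p,.16],rate=.04); robot.line_to([*p,.30],rate=.15)
robot.move_ptp([.50,.0,.36],down(90)); robot.sleep(.5)
shot("scene","s1"); shot("top","t1"); print(st()["clock"])
cv2.imwrite("pics/fin.png",np.vstack([cv2.resize(cv2.imread(f"pics/{n}.png")[a:a+120,b:b+240],(600,300),interpolation=cv2.INTER_CUBIC) for n,a,b in(("s1",120,300),("t1",165,100))]))
```

```text
x 0.002 z 0.140 [0.5509 0.2207 0.1404] [-2.3213 -2.3857  3.7406] [-0.6525  0.4638 -0.0108] 94.6
[-1.2689  0.7693 -0.0267]
98.225
```

View pics/fin.png

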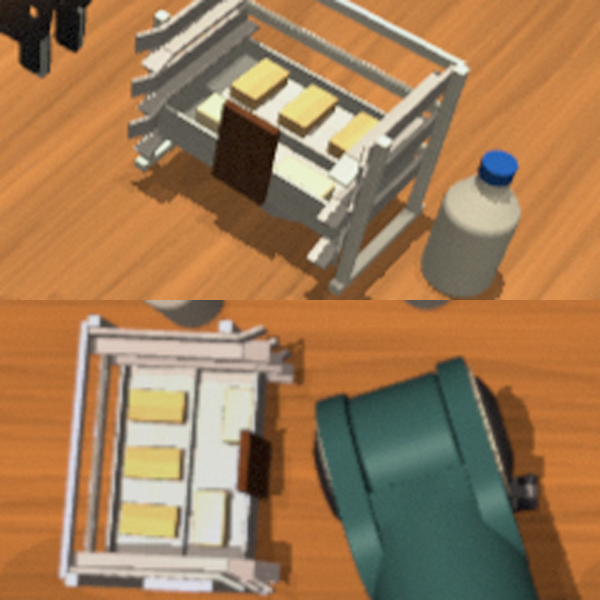

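The tray is home and level on the lowest rails, with all five bars flat below the rim and the arm clear.

```bash
python3 -c "
from workcell import ticket
print(ticket.hand_in())"
```

```text
the job is handed in; nothing more can be done
None
```

I handed the job in at about 98 s; `ticket.hand_in()` returned no verdict. Both soaps and all three cedar slabs lie flat in the tray, and the tray is fully home on the lowest rails above the tin. One slab was knocked over the step partway through, so I picked it up and laid it flat again.

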